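# Put the sink things back in their holders

### The arm

A 6-joint arm with a two-finger parallel gripper is mounted at the origin on the work surface. World frame = base frame: x ahead of the robot, y to its left, z up, the work surface at z = 0. Lengths are in m, angles in rad, forces in N, time in s.
With the tool pointing down it reaches from about 0.35 to 0.775 m from the base axis. Payload 7.3 kg.
Tool frame: the origin (TCP) lies at the centre of the arm's flange, where the gripper is bolted on; the fingertips stand 178 mm ahead of it and the grasp point (between the pads) lies 159 mm ahead of it; z points along the fingers, y is the line along which they close (so a half turn about z gives the same grasp; the last joint's range is limited). The gripper opens to 92 mm and grips with 3 to 60 N. Pads are 19 mm wide; open, the fingers measure 130 mm over their backs; the gripper's body (75 mm by 190 mm) begins 47 mm behind the grasp point.
Start: joints at [-1.344, 0.342, 1.524, -0, 1.275, -0.146], TCP at [0.191, -0.489, 0.405] pointing down, gripper open.
Joint ranges: [-2.53, 2.53], [-0.77, 2.02], [0.04, 2.7], [-1, 4.14], [0.28, 2.66], [-3.11, 3.11]. Speed limits (rad/s): [2.57, 2.57, 3.14, 3.14, 3.14, 3.14].

### API

Orientations are given as [roll, pitch, yaw] about the fixed x, y, z axes, in that order (R = Rz(yaw) Ry(pitch) Rx(roll)).
In Python, from cell import telemetry, vision, ticket gives the robot as it stands.
- The arm moves only by the shell command python3 -m crank 'ROWS' [FORCE]. ROWS is JSON, a list of rows, each a list of 5 numbers: the gripper command: -1 is shut, 1 is fully open, values between are in proportion, then the shift along the tool's x, y, z in mm, then the turn about the tool's z in rad. In form: [[fingers, dx, dy, dz, roll], ...]. A call has 1 to 12 rows; each row is the pose to reach, as a shift and turn from the pose commanded when the call began, along the tool's axes at that moment; what a row does not reach only later rows make up. A row lasts 1/12 s, in which the tool goes at most 41.7 mm and 7.16 degrees, less where a joint would pass 70% of its speed; a pose out of reach is approached as far as the arm can. A call with a gripper value outside its range is refused whole. The fingers move at their own pace and stop on an object; FORCE is the grip in N (left out, the last holds). Time passes only in rows, so rows that repeat a pose let the fingers close. It gives the time, the measured TCP pose, the force, the opening and the grip force at its end, in the units of the state.
- telemetry.observe(): the state, without advancing time (a new reading comes with each control period).
- vision.read_camera(name): name is "side" or "top" or "wrist"; returns (picture, depth): 420x560x3 uint8, red, green, blue; 420x560 float32, m along the optical axis (not along the pixel's ray), 0 where there is no reading.
- vision.get_calibration(name): a dict with "camera_matrix" (3x3 intrinsics, pixels), "dist" ([k1, k2, p1, p2, k3] as OpenCV has them; the pictures are not rectified), "rvec" (rotation vector, rad) and "tvec" (3), from world to camera coordinates, as OpenCV has them. Camera axes: x right, y down, z forward; pixel columns grow to the right and rows downward; lengths in m; the calibration is good to about 2 mm. A picture is of the moment at which its call begins: read the wrist's pose just before it. get_calibration takes no time and is no camera call; for the wrist camera it gives the pose at the moment of the call.
- ticket.hand_in(): hands the job in; it is judged then, once.
The state is a dict: "time": time; "qpos": joint angles; "qvel": joint speeds; "joint_efforts": joint torques, N m; "tool_pos": TCP position; "tool_rot": TCP orientation; "contact_force": force on the tool from outside, world axes, zero at the start; "torque": the same for the moment, N m; "opening": finger opening in m; "grip_force": force on a finger pad.
Only numpy, scipy, OpenCV 4.12 (cv2) and the standard library are available. Lean on these libraries where they do the work, as an engineer would, in place of code of your own. Each camera call takes 0.05 s, during which the arm holds its last target. There are 200 camera calls.

### The job

The counter by the sink has been wiped down: put the four washing-up things back, each in the holder made for it - the round steel chopstick cup in the round wire holder, the square green cutlery cup in the square wire holder, the oblong soap bottle in the oblong wire holder, and the palm brush, bristles down, in its low white blue-rimmed dish. Lower each one gently until it stands upright on the bottom of its holder; do not drop it in. Leave the glass mug and the small blue dipping dish standing where they are.

Things in the scene. Friction and masses are not known exactly. Their poses are not given: they have to be found in the camera images.
- chopstick_cup: round stainless-steel chopstick cup, empty and open at the top, with rows of small dark drain holes; outside diameter 60 mm, height 125 mm, wall 3 mm. Loose, standing upright, about 0.14 kg. Origin: centre of its underside; z up along its axis. Can be taken across its outside from above near the top.
- cutlery_cup: square green plastic cutlery cup, empty and open at the top, with drain slots; 60 x 60 mm outside, height 110 mm, wall 3 mm. Loose, standing upright, about 0.09 kg. Origin: centre of its underside; x and y are square to its sides, z up.
- soap_bottle: yellow dish-soap bottle with a round red cap; oblong body 68 mm along its x, 40 mm along its y, straight-sided up to 98 mm, then a narrower shoulder 52 x 34 mm up to 107 mm, then the cap, diameter 28 mm, up to 140 mm. Loose, standing upright, 0.2 to 0.4 kg. Origin: centre of its underside, z up.
- palm_brush: round palm scrubbing brush: pale bristle pad of 60 mm diameter below, brown wooden body of up to 66 mm diameter up to a height of 44 mm, a 24 mm neck, and a round wooden knob of 36 mm diameter on top between heights of 61 and 83 mm. Loose, standing on its bristles (rigid), about 0.09 kg. Origin: centre of its underside, z up. Taken by the knob.
- round_holder: holder for the chopstick cup, fixed: a round white drip tray of 100 mm diameter, 4 mm thick, under a round aluminium wire ring whose opening is 76 mm in diameter; the wire (5 mm thick) tops out 57.5 mm above the counter, on four uprights. Origin: centre of the underside of the tray, on the counter; z up.
- square_holder: holder for the cutlery cup, fixed: a square white drip tray of 100 x 100 mm, 4 mm thick, under a square aluminium wire frame with an opening of 76 x 76 mm; the wire tops out 57.5 mm above the counter, on four corner uprights. Origin: centre of the underside of the tray, on the counter; x and y are square to its sides, z up.
- oblong_holder: holder for the soap bottle, fixed: an oblong white drip tray, 108 mm along its x and 80 mm along its y, 4 mm thick, under an oblong aluminium wire frame with an opening of 84 mm along x and 56 mm along y; the wire tops out 57.5 mm above the counter, on four corner uprights. Origin: centre of the underside of the tray, on the counter; z up. The bottle fits either way round.
- brush_dish: dish for the palm brush, fixed: a low round white porcelain dish with a blue rim, no wire; outside diameter 94 mm at the rim and 88 mm at the foot, height 16 mm (17.6 mm with the blue bead), flat floor 5 mm thick, about 80 mm in diameter inside. Origin: centre of its underside, on the counter; z up.
- glass_mug: bystander: clear glass mug with a handle, outside diameter 74 mm at the rim, height 85 mm, the handle reaching 36 mm out at its +y side. Loose, about 0.25 kg. To be left where it stands. Origin: centre of its underside.
- dip_dish: bystander: small round dipping dish, glazed blue all over, with sloping sides: 80 mm across at the rim, 44 mm at the foot, 30 mm high. Loose, about 0.12 kg. To be left where it stands. Origin: centre of its underside.
There are look-alikes about, which are no part of the job. Leave any purple look-alike of the chopstick_cup alone.

How it is judged:
By the outcome, as a careful person would: the job done as asked, in the order asked, and still so for the second after the job is handed in, with the robot touching nothing.
It also fails if it takes over 109 s, if anything falls off the work surface, if the arm or the gripper's body presses on something with over 40 N, if the wrist force passes 120 N, or if a joint passes its speed limit or range.

## Working session

There is one attempt and no reset: what is moved stays moved. The work goes in short steps, Python scripts to look and compute and a shell command to move; the robot and the scene stay as the last step left them, time stands still between calls to the robot, and variables do not carry over. Pictures are saved under pics/ and viewed, at most 14 in all, crops included, and the job is handed in when it is done.

```bash
ls; mkdir -p pics; python3 - <<'E'
from cell import telemetry, vision
import cv2,numpy as np
print(telemetry.observe())
for n in("top","side"):
    p,d=vision.read_camera(n); cv2.imwrite(f"pics/{n}0.png",p[...,::-1]); np.savez(f"{n}0.npz",p=p,d=d)
    c=vision.get_calibration(n); print(n,c)
    print((d>0).mean())
E
```

```text
pics
{'time': 0.0, 'qpos': array([-1.34400896e+00,  3.42733463e-01,  1.52501019e+00, -2.21145563e-05,
        1.27541825e+00, -1.45981421e-01]), 'qvel': array([ 3.52779444e-05,  6.18131999e-04,  2.34415651e-03, -2.01971922e-03,
       -1.46979678e-04, -9.55944179e-04]), 'joint_efforts': array([-1.11835107e-03, -4.31246030e+01, -2.44220334e+01,  7.16972980e-02,
        5.58450376e-02, -1.29476666e-04]), 'tool_pos': array([ 0.19119905, -0.48880122,  0.40404157]), 'tool_rot': array([-3.14003702e+00, -2.07346104e-04,  3.72775080e-01]), 'contact_force': array([ 0.05156018, -0.26889444,  0.4368903 ]), 'torque': array([-0.0430944 ,  0.02687284, -0.02447001]), 'grip_force': 0.0, 'opening': 0.09216998597096682}
top {'camera_matrix': array([[385.10208886,   0.        , 274.13069531],
       [  0.        , 385.10208886, 208.77410097],
       [  0.        ,   0.        ,   1.        ]]), 'dist': array([0.02215287, 0.        , 0.        , 0.        , 0.        ]), 'rvec': array([ 2.15762247, -2.11691228,  0.22751999]), 'tvec': array([-0.0360832 ,  0.52695701,  0.88042877])}
0.9960289115646258
side {'camera_matrix': array([[401.49387603,   0.        , 286.13033303],
       [  0.        , 401.49387603, 208.54882751],
       [  0.        ,   0.        ,   1.        ]]), 'dist': array([-0.10236388,  0.        ,  0.        ,  0.        ,  0.        ]), 'rvec': array([ 0.20215019, -2.89356285,  1.08614581]), 'tvec': array([0.52428055, 0.08528246, 1.12413882])}
0.9962074829931973
```

View pics/top0.png

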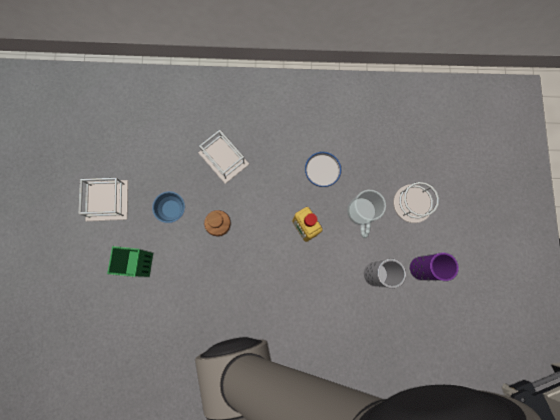

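View pics/side0.png

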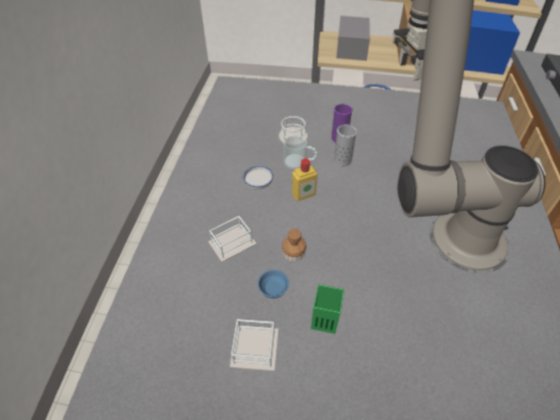

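The top view shows the square holder (104,199), green cup (131,262), dip dish (169,208), brush (217,223), oblong holder (223,157), brush dish (323,169), soap (308,222), mug (367,208), round holder (416,202), steel cup (385,273) and purple look-alike (434,266). The side view shows the same layout.

```bash
cat > h.py <<'E'
import numpy as np,cv2
from cell import vision,telemetry
def cloud(p,d,c):
    h,w=d.shape; u,v=np.meshgrid(np.arange(w),np.arange(h))
    n=cv2.undistortPoints(np.stack([u,v],-1).reshape(-1,1,2).astype(float),c["camera_matrix"],c["dist"]).reshape(h,w,2)
    X=np.dstack([n,np.ones((h,w))])*d[...,None]
    R=cv2.Rodrigues(c["rvec"])[0]
    W=(X-c["tvec"])@R; W[d<=0]=np.nan
    return W
def ray(uv,c,z):
    n=cv2.undistortPoints(np.array(uv,float).reshape(-1,1,2),c["camera_matrix"],c["dist"]).reshape(-1,2)
    R=cv2.Rodrigues(c["rvec"])[0]; D=np.c_[n,np.ones(len(n))]@R; C=-R.T@c["tvec"]
    return C+D*((z-C[2])/D[:,2])[:,None]
E
python3 - <<'E'
from h import *
np.set_printoptions(precision=4,suppress=True)
S={}
seed=dict(square=(104,199),green=(138,262),dip=(169,208),brush=(217,223),oblong=(223,157),bdish=(323,169),soap=(310,220),mug=(367,208),round=(416,202),steel=(388,273),purple=(440,266))
bands=dict(square=[(.003,.008),(.048,.063)],green=[(.1,.116)],dip=[(.024,.034)],brush=[(.07,.088),(.03,.047)],oblong=[(.003,.008),(.048,.063)],bdish=[(.011,.02)],soap=[(.09,.105),(.13,.145)],mug=[(.075,.09)],round=[(.003,.008),(.048,.063)],steel=[(.115,.13)],purple=[(.115,.13)])
cs={}
for n in("top","side"):
    f=np.load(n+"0.npz");cs[n]=(cloud(f["p"],f["d"],vision.get_calibration(n)),f["p"])
    z=cs[n][0][150:350,100:300,2];print(n,"counter z",np.nanpercentile(z,[10,30,50]))
for k,uv in seed.items():
    x0=cs["top"][0][uv[1],uv[0]]
    x0=ray(uv,vision.get_calibration("top"),np.mean(bands[k][-1]))[0] 
    for lo,hi in bands[k]:
        for n in cs:
            W,p=cs[n]
            m=(W[...,2]>lo)&(W[...,2]<hi)&(np.hypot(W[...,0]-x0[0],W[...,1]-x0[1])<(.075 if k in("square","oblong","round") else .052))
            P=W[m].astype(np.float32)
            if len(P)<5: print(k,n,lo,len(P));continue
            r=cv2.minAreaRect(P[:,:2]*1000); c,rad=cv2.minEnclosingCircle(P[:,:2]*1000)
            print(k,n,(lo,hi),len(P),"zmax %.3f"%P[:,2].max(),"rect",np.round(r[0],1),np.round(r[1],1),round(r[2],1),"circ",np.round(c,1),round(rad,1))
E
```

```text
top counter z [-0.0024 -0.001   0.    ]
side counter z [-0.6411 -0.0021 -0.0007]
square top (0.003, 0.008) 757 zmax 0.008 rect [543.4 375.3] [138.8 138.8] 10.6 circ [542.1 377.4] 73.9
square side (0.003, 0.008) 867 zmax 0.008 rect [536.  379.4] [126.4 130.1] 7.5 circ [539.4 380.9] 73.0
square top (0.048, 0.063) 303 zmax 0.061 rect [549.8 392.4] [86.3 86.5] 3.4 circ [549.8 391.6] 58.6
square side (0.048, 0.063) 342 zmax 0.061 rect [548.7 394.5] [88.  87.7] 4.6 circ [548.1 395.3] 59.1
green top (0.1, 0.116) 139 zmax 0.113 rect [393.4 290.9] [41.6 62.3] 86.9 circ [393.4 291.9] 35.8
green side (0.1, 0.116) 127 zmax 0.113 rect [393.5 292.6] [41.8 60.5] 86.4 circ [394.3 291.7] 34.7
dip top (0.024, 0.034) 214 zmax 0.034 rect [531.4 232.6] [78.1 78.2] 1.6 circ [532.7 232. ] 41.0
dip side (0.024, 0.034) 195 zmax 0.033 rect [528.5 235. ] [77.3 79.3] 10.6 circ [528.9 235.1] 40.6
brush top (0.07, 0.088) 195 zmax 0.087 rect [493.8 111. ] [34.5 34. ] 46.4 circ [494.1 110.8] 17.8
brush side (0.07, 0.088) 152 zmax 0.086 rect [491.9 114.3] [34.1 33.9] 63.3 circ [492.9 114.4] 18.6
brush top (0.03, 0.0
[... 1538 characters left out ...]
zmax 0.008 rect [ 553.9 -381.8] [143.8 106.4] 10.8 circ [ 551.6 -372.4] 73.9
round top (0.048, 0.063) 219 zmax 0.062 rect [ 559.1 -381. ] [82.7 83.2] 63.3 circ [ 558.8 -382. ] 43.1
round side (0.048, 0.063) 82 zmax 0.062 rect [ 558.2 -377.5] [85.6 80. ] 41.5 circ [ 558.1 -378. ] 43.8
steel top (0.115, 0.13) 221 zmax 0.130 rect [ 378.6 -280.9] [61.  60.3] 44.3 circ [ 377.9 -280.3] 31.8
steel side (0.115, 0.13) 121 zmax 0.128 rect [ 378.6 -276.2] [59.3 59.8] 66.2 circ [ 378.3 -276.7] 31.3
purple top (0.115, 0.13) 245 zmax 0.130 rect [ 393.9 -394.4] [62.4 61.7] 49.6 circ [ 394.5 -395.1] 32.5
purple side (0.115, 0.13) 111 zmax 0.128 rect [ 394.8 -391.9] [61.7 60.7] 37.8 circ [ 393.4 -392.5] 32.7
```

```bash
cat >> h.py <<'E'
def go(x,y,zg,yaw):
    "rows args to bring grasp point to x,y,zg (mm)"
    s=telemetry.observe(); p=s["tool_pos"]*1000; w=s["tool_rot"][2]
    d=np.array([x,y,zg+159])-p; c,n=np.cos(w),np.sin(w)
    t=-(yaw-w); t=(t+np.pi/2)%np.pi-np.pi/2
    print("to",(x,y,zg,yaw),"dx %.1f dy %.1f dz %.1f roll %.3f"%(d[0]*c+d[1]*n,d[0]*n-d[1]*c,-d[2],t),"| t %.2f"%s["time"],np.round(p,1),round(w,3),"open %.4f grip %.1f"%(s["opening"],s["grip_force"]),"F",np.round(s["contact_force"],1))
E
python3 - <<'E'
from h import *
for n in("top","side"):
    f=np.load(n+"0.npz");W=cloud(f["p"],f["d"],vision.get_calibration(n));p=f["p"].astype(int)
    m=(p[...,1]>p[...,0]+25)&(p[...,1]>p[...,2]+15)&(abs(W[...,2]-.108)<.009)&(np.hypot(W[...,0]-.393,W[...,1]-.31)<.09)
    P=W[m].astype(np.float32); r=cv2.minAreaRect(P[:,:2]*1000);print(n,len(P),r)
    m=(W[...,2]>.115)&(W[...,0]>.3)&(np.hypot(W[...,0]-.378,W[...,1]+.278)<.05)
go(378.5,-278.5,200,1.3)
E
```

```text
top 231 ((394.53094482421875, 301.08306884765625), (60.93217849731445, 61.43631362915039), 85.47498321533203)
side 248 ((394.1092529296875, 302.7782287597656), (61.78060531616211, 60.364925384521484), 84.88383483886719)
to (378.5, -278.5, 200, 1.3) dx 251.0 dy -127.6 dz 45.1 roll -0.927 | t 0.10 [ 191.2 -488.8  404.1] 0.373 open 0.0918 grip 0.0 F [-0.7  0.1  0.6]
```

```bash
python3 -m crank '[[1,251,-127.6,45,-0.927],[1,251,-127.6,45,-0.927],[1,251,-127.6,45,-0.927],[1,251,-127.6,45,-0.927],[1,251,-127.6,45,-0.927],[1,251,-127.6,45,-0.927],[1,251,-127.6,45,-0.927],[1,251,-127.6,45,-0.927],[1,251,-127.6,45,-0.927],[1,251,-127.6,45,-0.927],[1,251,-127.6,45,-0.927]]' 20; python3 - <<'E'
from h import *
p,d=vision.read_camera("wrist");c=vision.get_calibration("wrist");cv2.imwrite("pics/w1.png",p[...,::-1])
W=cloud(p,d,c)
m=(abs(W[...,2]-.123)<.008)&(np.hypot(W[...,0]-.378,W[...,1]+.278)<.045)
P=W[m].astype(np.float32);print(len(P),cv2.minEnclosingCircle(P[:,:2]*1000) if len(P)>5 else 0)
go(378.5,-278.5,110,1.3)
E
```

```text
time: 1.02
tool_pos: [0.3781, -0.2793, 0.3597]
tool_rot: [-3.142, 0.0, 1.297]
contact_force: [0.4, -0.4, -0.6]
opening: 0.0922
grip_force: 0.0
2055 ((377.7320251464844, -277.90509033203125), 31.06092643737793)
to (378.5, -278.5, 110, 1.3) dx 1.1 dy 0.2 dz 90.8 roll -0.003 | t 1.07 [ 378.  -279.5  359.8] 1.297 open 0.0914 grip 0.0 F [-0.7  0.3  0.5]
```

View pics/w1.png

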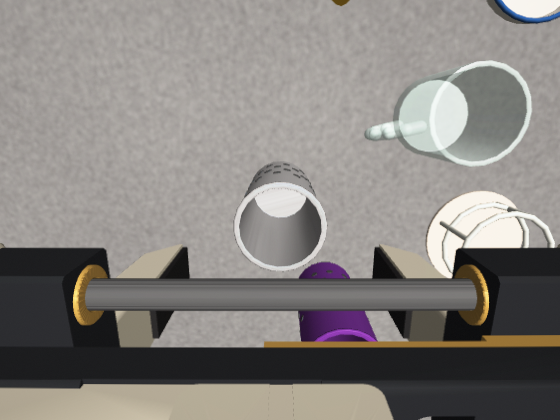

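The wrist view shows the steel cup's rim at (281,225), centred between the fingers. The purple cup is at (335,310), clear of both. I'll descend and close.

```bash
python3 -m crank '[[1,1,0,30,0],[1,1,0,60,0],[1,1,0,85,0],[1,1,0,91,0],[1,1,0,91,0],[-1,1,0,91,0],[-1,1,0,91,0],[-1,1,0,91,0],[-1,1,0,91,0],[-1,1,0,91,0],[-1,1,0,91,0],[-1,1,0,91,0]]' 20; python3 -m crank '[[-1,0,0,0,0],[-1,0,0,-10,0],[-1,0,0,-30,0],[-1,0,0,-65,0],[-1,0,0,-100,0],[-1,0,0,-130,0],[-1,0,0,-130,0]]'; python3 -c "
from h import *
go(558.4,-379.7,240,1.297)"
```

```text
time: 2.07
tool_pos: [0.3789, -0.2778, 0.2694]
tool_rot: [3.141, 0.001, 1.3]
contact_force: [-1.1, 0.5, 5.7]
opening: 0.06
grip_force: 20.0
time: 2.65
tool_pos: [0.3795, -0.2783, 0.4043]
tool_rot: [3.132, 0.005, 1.3]
contact_force: [0.9, -0.5, -1.1]
opening: 0.0607
grip_force: 20.0
to (558.4, -379.7, 240, 1.297) dx -49.9 dy 199.5 dz 5.3 roll 0.003 | t 2.65 [ 379.5 -278.3  404.3] 1.3 open 0.0607 grip 20.0 F [ 0.9 -0.5 -1.1]
```

```bash
python3 -m crank '[[-1,-5,20,0,0],[-1,-13,50,0,0],[-1,-21,85,0,0],[-1,-30,120,0,0],[-1,-38,150,0,0],[-1,-45,180,0,0],[-1,-49,195,0,0],[-1,-50,199.5,0,0],[-1,-50,199.5,0,0],[-1,-50,199.5,0,0]]'; python3 - <<'E'
from h import *
s=telemetry.observe()
for n in("wrist","top"):
    p,d=vision.read_camera(n);c=vision.get_calibration(n);cv2.imwrite(f"pics/{n}2.png",p[...,::-1])
    W=cloud(p,d,c)
    for lo,hi in((.05,.062),(.24,.262)):
        m=(W[...,2]>lo)&(W[...,2]<hi)&(np.hypot(W[...,0]-.5584,W[...,1]+.3797)<.06)
        P=W[m].astype(np.float32)
        print(n,lo,len(P),cv2.minEnclosingCircle(P[:,:2]*1000) if len(P)>5 else 0)
go(558.4,-379.7,114,1.3)
E
```

```text
time: 3.48
tool_pos: [0.5572, -0.379, 0.3977]
tool_rot: [-3.139, -0.001, 1.3]
contact_force: [-0.5, 0.1, -1.9]
opening: 0.0606
grip_force: 20.0
wrist 0.05 813 ((559.3583984375, -379.30389404296875), 42.74053955078125)
wrist 0.24 5884 ((559.457275390625, -367.9363098144531), 47.75918960571289)
top 0.05 151 ((559.1289672851562, -381.0799865722656), 42.25094223022461)
top 0.24 154 ((560.0191650390625, -369.8182067871094), 48.152320861816406)
to (558.4, -379.7, 114, 1.3) dx -0.4 dy 1.7 dz 125.8 roll -0.000 | t 3.58 [ 556.9 -378.8  398.8] 1.3 open 0.0603 grip 20.0 F [ 0.1 -1.3 -1. ]
```

View pics/wrist2.png

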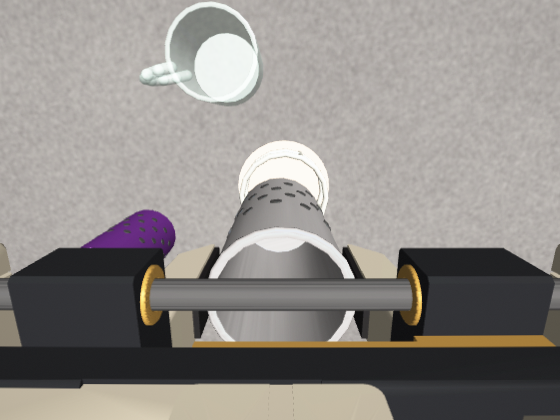

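The cup hangs straight over the round holder, with the tray at (284,185). The ring centre measures about (559,-379.5). I'll lower it.

```bash
python3 -m crank '[[-1,0,2,20,0],[-1,0,2,45,0],[-1,0,2,70,0],[-1,0,2,90,0],[-1,0,2,105,0],[-1,0,2,114,0],[-1,0,2,118,0],[-1,0,2,120,0],[-1,0,2,120,0]]'; python3 -m crank '[[-1,0,0,1,0],[-1,0,0,2,0],[-1,0,0,3,0],[-1,0,0,4,0],[-1,0,0,4,0]]'; python3 -c "
from h import *
go(559,-379.7,114.4,1.3)"
```

```text
time: 4.33
tool_pos: [0.5595, -0.3799, 0.2795]
tool_rot: [3.141, 0.001, 1.3]
contact_force: [-0.2, -0.6, -1.9]
opening: 0.0607
grip_force: 20.0
time: 4.75
tool_pos: [0.5595, -0.3798, 0.2747]
tool_rot: [-3.142, 0.0, 1.3]
contact_force: [-0.2, 0.1, -1.3]
opening: 0.06
grip_force: 20.0
to (559, -379.7, 114.4, 1.3) dx -0.0 dy -0.5 dz 1.3 roll -0.000 | t 4.75 [ 559.5 -379.8  274.7] 1.3 open 0.0600 grip 20.0 F [-0.2  0.1 -1.3]
```

```bash
python3 -m crank '[[-1,0,0,0.5,0],[-1,0,0,1,0],[-1,0,0,1.5,0],[-1,0,0,1.5,0],[-1,0,0,1.5,0]]'
```

```text
time: 5.17
tool_pos: [0.5596, -0.3798, 0.2735]
tool_rot: [3.141, 0.0, 1.3]
contact_force: [-1.2, 0.2, 1.1]
opening: 0.0609
grip_force: 20.0
```

```bash
python3 -m crank '[[-1,0,0,0.5,0],[-1,0,0,1,0],[-1,0,0,1,0],[-1,0,0,1,0]]'
```

```text
time: 5.5
tool_pos: [0.5595, -0.3799, 0.2734]
tool_rot: [3.141, 0.001, 1.3]
contact_force: [-3.2, 2.4, 6.7]
opening: 0.0604
grip_force: 20.0
```

```bash
python3 -m crank '[[0.45,0,0,0,0],[0.45,0,0,-0.5,0],[0.7,0,0,-0.5,0],[1,0,0,-0.5,0],[1,0,0,-0.5,0],[1,0,0,-20,0],[1,0,0,-55,0],[1,0,0,-90,0],[1,0,0,-110,0],[1,0,0,-110,0]]'; python3 - <<'E'
from h import *
for n in("wrist","top"):
    p,d=vision.read_camera(n);c=vision.get_calibration(n);cv2.imwrite(f"pics/{n}3.png",p[...,::-1])
    W=cloud(p,d,c)
    for lo,hi in((.05,.062),(.122,.138)):
        m=(W[...,2]>lo)&(W[...,2]<hi)&(np.hypot(W[...,0]-.559,W[...,1]+.3797)<.05)
        P=W[m].astype(np.float32)
        print(n,lo,len(P),cv2.minEnclosingCircle(P[:,:2]*1000) if len(P)>5 else 0,np.percentile(P[:,2],[5,95]) if len(P) else 0)
go(394.3,302,200,np.pi/2-np.radians(4.9))
E
```

```text
time: 6.33
tool_pos: [0.56, -0.3802, 0.3884]
tool_rot: [3.132, 0.004, 1.3]
contact_force: [-0.9, 1.2, 0.6]
opening: 0.0918
grip_force: 0.0
wrist 0.05 1221 ((557.7677001953125, -378.21588134765625), 42.53666305541992) [0.05112846 0.06059089]
wrist 0.122 1400 ((557.38916015625, -378.5382080078125), 31.063261032104492) [0.12301665 0.12567959]
top 0.05 235 ((559.1834106445312, -381.1387023925781), 42.221248626708984) [0.05151605 0.06043576]
top 0.122 158 ((559.2755737304688, -381.3388671875), 31.030994415283203) [0.12273014 0.13088414]
to (394.3, 302, 200, np.float64(1.4852751934471744)) dx 612.7 dy -341.7 dz 23.8 roll -0.186 | t 6.43 [ 559.5 -379.8  382.8] 1.3 open 0.0920 grip 0.0 F [-0.8  0.7 -1. ]
```

View pics/wrist3.png

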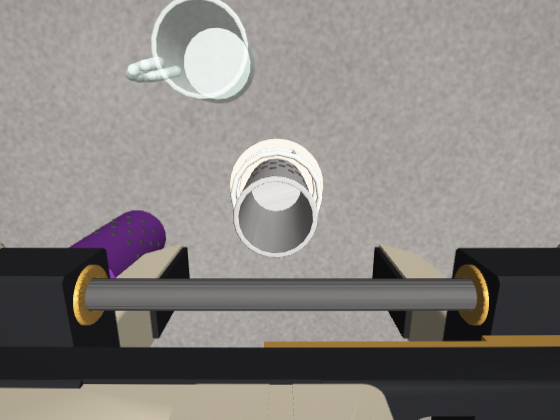

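The steel cup, rim at (276,218), is centred in the ring and the purple cup hasn't moved. Next is the green cup.

```bash
python3 -m crank '[[1,36,-20,0,0],[1,73,-41,2,0],[1,110,-61,4,-0.03],[1,147,-82,6,-0.06],[1,183,-102,8,-0.09],[1,220,-123,10,-0.12],[1,257,-143,12,-0.15],[1,294,-164,14,-0.186],[1,330,-184,16,-0.186],[1,367,-205,18,-0.186],[1,404,-225,20,-0.186],[1,440,-245,22,-0.186]]'; python3 -c "
from h import *
go(394.3,302,200,np.pi/2-np.radians(4.9))"
```

```text
time: 7.43
tool_pos: [0.441, 0.1069, 0.3588]
tool_rot: [-3.139, 0.001, 1.485]
contact_force: [0.6, 0.5, 0.6]
opening: 0.092
grip_force: 0.0
to (394.3, 302, 200, np.float64(1.4852751934471744)) dx 190.4 dy -63.1 dz -0.2 roll 0.000 | t 7.43 [441.  106.9 358.8] 1.485 open 0.0920 grip 0.0 F [0.6 0.5 0.6]
```

```bash
python3 -m crank '[[1,38,-12,0,0],[1,76,-25,0,0],[1,113,-37,0,0],[1,150,-50,0,0],[1,178,-59,0,0],[1,190.4,-63,0,0],[1,190.4,-63,0,0],[1,190.4,-63,0,0]]'; python3 - <<'E'
from h import *
p,d=vision.read_camera("wrist");c=vision.get_calibration("wrist");cv2.imwrite("pics/w4.png",p[...,::-1])
W=cloud(p,d,c);q=p.astype(int)
m=(q[...,1]>q[...,0]+25)&(q[...,1]>q[...,2]+15)&(abs(W[...,2]-.108)<.006)&(np.hypot(W[...,0]-.394,W[...,1]-.302)<.06)
P=W[m].astype(np.float32);print(len(P),cv2.minAreaRect(P[:,:2]*1000))
go(394.3,302,96,np.pi/2-np.radians(4.9))
E
```

```text
time: 8.1
tool_pos: [0.3951, 0.3005, 0.3588]
tool_rot: [-3.139, 0.002, 1.488]
contact_force: [-0.2, -0.6, 0.6]
opening: 0.0918
grip_force: 0.0
2006 ((394.70025634765625, 302.726806640625), (60.499732971191406, 60.591190338134766), 85.13047790527344)
to (394.3, 302, 96, np.float64(1.4852751934471744)) dx 2.1 dy -1.4 dz 104.1 roll 0.001 | t 8.15 [395.5 299.8 359.1] 1.486 open 0.0917 grip 0.0 F [ 0.2 -0.1 -0.2]
```

```bash
python3 -m crank '[[1,1.5,-0.7,35,0],[1,1.5,-0.7,70,0],[1,1.5,-0.7,95,0],[1,1.5,-0.7,104,0],[1,1.5,-0.7,104,0],[-1,1.5,-0.7,104,0],[-1,1.5,-0.7,104,0],[-1,1.5,-0.7,104,0],[-1,1.5,-0.7,104,0],[-1,1.5,-0.7,104,0],[-1,1.5,-0.7,104,0],[-1,1.5,-0.7,104,0]]' 15; python3 -m crank '[[-1,0,0,0,0],[-1,0,0,-10,0],[-1,0,0,-30,0],[-1,0,0,-65,0],[-1,0,0,-95,0],[-1,0,0,-110,0],[-1,0,0,-110,0],[-1,0,0,-110,0]]'; python3 -c "
from h import *
go(549.3,393.3,206,np.pi/2+np.radians(4))"
```

```text
time: 9.15
tool_pos: [0.3953, 0.302, 0.2571]
tool_rot: [3.14, -0.001, 1.486]
contact_force: [-1.4, -0.6, 5.1]
opening: 0.0601
grip_force: 15.0
time: 9.82
tool_pos: [0.395, 0.3018, 0.367]
tool_rot: [3.14, -0.001, 1.486]
contact_force: [0.0, -0.2, -1.5]
opening: 0.0603
grip_force: 15.0
to (549.3, 393.3, 206, np.float64(1.6406094968746698)) dx 104.3 dy 146.0 dz 2.0 roll -0.155 | t 9.82 [395.  301.8 367. ] 1.486 open 0.0603 grip 15.0 F [ 0.  -0.2 -1.5]
```

```bash
python3 -m crank '[[-1,12,17,0,-0.02],[-1,28,39,0,-0.05],[-1,45,63,0,-0.08],[-1,62,87,0,-0.11],[-1,78,110,0,-0.14],[-1,92,130,0,-0.155],[-1,101,142,0,-0.155],[-1,104.3,146,0,-0.155],[-1,104.3,146,0,-0.155],[-1,104.3,146,0,-0.155]]'; python3 - <<'E'
from h import *
for n in("wrist","top","side"):
    p,d=vision.read_camera(n);c=vision.get_calibration(n);cv2.imwrite(f"pics/{n}5.png",p[...,::-1])
    W=cloud(p,d,c);q=p.astype(int); g=(q[...,1]>q[...,0]+25)&(q[...,1]>q[...,2]+15)
    for lo,hi,k in((.05,.062,~g),(.212,.225,g),(.13,.18,g)):
        m=k&(W[...,2]>lo)&(W[...,2]<hi)&(np.hypot(W[...,0]-.549,W[...,1]-.393)<.07)
        P=W[m].astype(np.float32)
        print(n,lo,len(P),cv2.minAreaRect(P[:,:2]*1000) if len(P)>5 else 0)
go(549.3,393.3,102.1,np.pi/2+np.radians(4))
E
```

```text
time: 10.65
tool_pos: [0.549, 0.3931, 0.3648]
tool_rot: [-3.139, 0.001, 1.641]
contact_force: [-1.1, 0.6, -0.2]
opening: 0.0601
grip_force: 15.0
wrist 0.05 932 ((547.8658447265625, 422.4175109863281), (85.56253051757812, 32.75572967529297), 2.518348455429077)
wrist 0.212 3282 ((548.765625, 397.08782958984375), (61.854434967041016, 55.07890319824219), 3.681865692138672)
wrist 0.13 3470 ((547.4909057617188, 395.3173828125), (60.58422088623047, 58.7432746887207), 4.035335063934326)
top 0.05 199 ((549.7338256835938, 391.58709716796875), (85.36368560791016, 86.39630889892578), 3.881809949874878)
top 0.212 155 ((549.2203369140625, 380.43505859375), (60.64630126953125, 41.61144256591797), 4.676096439361572)
top 0.13 305 ((546.7799072265625, 390.2167053222656), (59.27153396606445, 61.22447204589844), 4.4434943199157715)
side 0.05 243 ((548.7821655273438, 394.2953186035156), (87.27818298339844, 86.90452575683594), 3.5496089458465576)
side 0.212 155 ((547.20458984375, 401.81488037109375), (61.45111083984375, 44.26921081542969), 2.7995970249176025)
side 0.13 517 ((546.2456665039062, 394.4486389160156), (60.411354064941406, 61.022098541259766), 3.135599374771118)
to (549.3, 393.3, 102.1, np.float64(1.6406094968746698)) dx 0.3 dy 0.6 dz 105.4 roll 0.000 | t 10.80 [548.8 393.  366.5] 1.641 open 0.0601 grip 15.0 F [-0.2  0.3 -0.6]
```

View pics/wrist5.png

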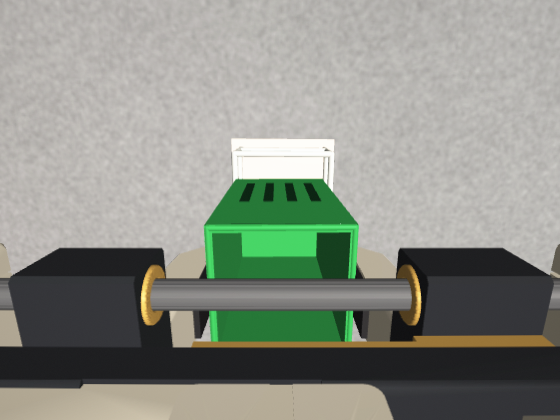

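The green cup sits square over the square wire frame, with the frame's edge at (283,150). A 2.5 mm x correction is needed, then I'll lower it.

```bash
python3 -m crank '[[-1,0.7,2.5,15,0],[-1,0.7,2.5,35,0],[-1,0.7,2.5,58,0],[-1,0.7,2.5,78,0],[-1,0.7,2.5,90,0],[-1,0.7,2.5,97,0],[-1,0.7,2.5,100,0],[-1,0.7,2.5,101,0],[-1,0.7,2.5,101,0]]'; python3 -m crank '[[-1,0,0,1,0],[-1,0,0,2,0],[-1,0,0,3,0],[-1,0,0,3,0]]'; python3 -m crank '[[-1,0,0,0.5,0],[-1,0,0,1,0],[-1,0,0,1,0],[-1,0,0,1,0]]'
```

```text
time: 11.55
tool_pos: [0.5522, 0.3943, 0.2665]
tool_rot: [3.14, -0.001, 1.641]
contact_force: [-0.0, -0.2, -0.9]
opening: 0.0602
grip_force: 15.0
time: 11.88
tool_pos: [0.5519, 0.3942, 0.2625]
tool_rot: [3.141, -0.0, 1.641]
contact_force: [0.2, 0.2, -0.4]
opening: 0.0602
grip_force: 15.0
time: 12.22
tool_pos: [0.552, 0.3942, 0.2614]
tool_rot: [-3.142, 0.0, 1.641]
contact_force: [-0.7, 0.3, -1.6]
opening: 0.0601
grip_force: 15.0
```

```bash
python3 -m crank '[[-1,0,0,0.5,0],[-1,0,0,1,0],[-1,0,0,1,0],[-1,0,0,1,0]]';python3 -m crank '[[-1,0,0,0.5,0],[-1,0,0,0.5,0],[-1,0,0,0.5,0]]'
```

```text
time: 12.55
tool_pos: [0.5519, 0.3942, 0.2612]
tool_rot: [3.141, -0.0, 1.641]
contact_force: [-2.6, -0.3, 5.4]
opening: 0.06
grip_force: 15.0
time: 12.8
tool_pos: [0.5518, 0.3942, 0.2611]
tool_rot: [3.141, -0.0, 1.641]
contact_force: [-3.1, -2.3, 7.6]
opening: 0.0601
grip_force: 15.0
```

```bash
python3 -m crank '[[0.45,0,0,-1,0],[0.45,0,0,-1.5,0],[0.7,0,0,-1.5,0],[1,0,0,-1.5,0],[1,0,0,-1.5,0],[1,0,0,-20,0],[1,0,0,-55,0],[1,0,0,-90,0],[1,0,0,-110,0],[1,0,0,-120,0],[1,0,0,-120,0]]'; python3 - <<'E'
from h import *
for n in("wrist","top","side"):
    p,d=vision.read_camera(n);c=vision.get_calibration(n)
    W=cloud(p,d,c);q=p.astype(int); g=(q[...,1]>q[...,0]+25)&(q[...,1]>q[...,2]+15)
    for lo,hi,k in((.05,.062,~g),(.105,.122,g)):
        m=k&(W[...,2]>lo)&(W[...,2]<hi)&(np.hypot(W[...,0]-.549,W[...,1]-.393)<.07)
        P=W[m].astype(np.float32)
        print(n,lo,len(P),cv2.minAreaRect(P[:,:2]*1000) if len(P)>5 else 0,np.percentile(P[:,2],[5,50,95]) if len(P) else 0)
go(490,-102.5,215,.553)
E
```

```text
time: 13.72
tool_pos: [0.5521, 0.3943, 0.3825]
tool_rot: [3.137, -0.002, 1.641]
contact_force: [0.4, 0.2, -0.5]
opening: 0.0921
grip_force: 0.0
wrist 0.05 1472 ((548.2630004882812, 394.90509033203125), (85.95415496826172, 85.45281219482422), 3.8236489295959473) [0.05171647 0.05344767 0.05491775]
wrist 0.105 1580 ((549.781494140625, 394.9507751464844), (60.49099349975586, 60.00290298461914), 4.100639820098877) [0.10574774 0.11034032 0.11160504]
top 0.05 235 ((548.8548583984375, 391.7999572753906), (84.16007995605469, 86.20049285888672), 4.719990253448486) [0.05249121 0.05656419 0.06013219]
top 0.105 256 ((550.8281860351562, 393.2931213378906), (60.791221618652344, 63.640052795410156), 4.007915019989014) [0.10600224 0.11263044 0.11549451]
side 0.05 261 ((548.6290283203125, 394.114990234375), (87.14403533935547, 88.05410766601562), 3.479184150695801) [0.05335133 0.05641064 0.05936754]
side 0.105 262 ((550.0640258789062, 393.8958740234375), (60.82965087890625, 61.447593688964844), 4.204374313354492) [0.10606612 0.11272679 0.11575306]
to (490, -102.5, 215, 0.553) dx -491.0 dy -96.3 dz 3.5 roll 1.088 | t 13.87 [551.7 394.1 377.5] 1.641 open 0.0917 grip 0.0 F [ 0.  -0.6  0.4]
```

Green cup placed, centred and upright. Next is the bottle.

```bash
python3 -m crank '[[1,-40,-8,0,0.09],[1,-81,-16,0,0.18],[1,-122,-24,0,0.28],[1,-163,-32,0,0.38],[1,-204,-40,0,0.48],[1,-245,-48,0,0.58],[1,-286,-56,0,0.68],[1,-327,-64,0,0.78],[1,-368,-72,1,0.88],[1,-408,-80,2,0.98],[1,-445,-87,3,1.06],[1,-475,-93,3.5,1.088]]'; python3 -c "
from h import *
go(490,-102.5,215,.553)"
```

```text
time: 14.87
tool_pos: [0.4914, -0.0886, 0.3745]
tool_rot: [-3.139, 0.003, 0.547]
contact_force: [0.1, -0.0, -0.4]
opening: 0.0917
grip_force: 0.0
to (490, -102.5, 215, 0.553) dx -8.4 dy 11.2 dz 0.5 roll -0.006 | t 14.87 [491.4 -88.6 374.5] 0.547 open 0.0917 grip 0.0 F [ 0.1 -0.  -0.4]
```

```bash
python3 -m crank '[[1,-8.4,11.2,0,-0.005],[1,-8.4,11.2,0,-0.005],[1,-8.4,11.2,0,-0.005]]'; python3 - <<'E'
from h import *
p,d=vision.read_camera("wrist");c=vision.get_calibration("wrist");cv2.imwrite("pics/w6.png",p[...,::-1])
W=cloud(p,d,c);r=np.hypot(W[...,0]-.49,W[...,1]+.1025)<.045
for lo,hi in((.08,.104),(.102,.11),(.13,.145)):
    P=W[r&(W[...,2]>lo)&(W[...,2]<hi)].astype(np.float32);print(lo,len(P),cv2.minAreaRect(P[:,:2]*1000) if len(P)>5 else 0)
go(490,-102.5,103,.553)
E
```

```text
time: 15.12
tool_pos: [0.4908, -0.1005, 0.3748]
tool_rot: [-3.139, 0.002, 0.556]
contact_force: [0.5, 0.7, -0.6]
opening: 0.092
grip_force: 0.0
0.08 1399 ((492.08831787109375, -99.9644775390625), (66.00559997558594, 40.093387603759766), 32.53558349609375)
0.102 1279 ((491.05316162109375, -100.3905029296875), (52.07658004760742, 33.74604415893555), 33.07716751098633)
0.13 1384 ((491.4786376953125, -100.3786392211914), (26.89890480041504, 27.405040740966797), 34.8370361328125)
to (490, -102.5, 103, 0.553) dx -2.3 dy 1.9 dz 113.1 roll 0.004 | t 15.17 [490.9 -99.7 375.1] 0.557 open 0.0915 grip 0.0 F [0.2 1.4 0.1]
```

View pics/w6.png

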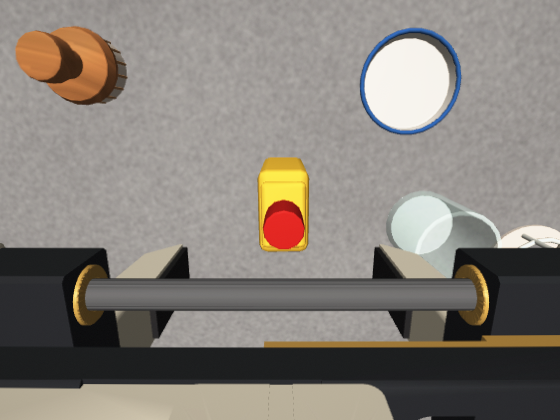

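The bottle is at (284,208), square to the fingers. The mug at (440,230) is clear of the right finger.

```bash
python3 -m crank '[[1,-1.5,1.5,35,-0.008],[1,-1.5,1.5,70,-0.008],[1,-1.5,1.5,100,-0.008],[1,-1.5,1.5,113,-0.008],[1,-1.5,1.5,113,-0.008],[-1,-1.5,1.5,113,-0.008],[-1,-1.5,1.5,113,-0.008],[-1,-1.5,1.5,113,-0.008],[-1,-1.5,1.5,113,-0.008],[-1,-1.5,1.5,113,-0.008],[-1,-1.5,1.5,113,-0.008],[-1,-1.5,1.5,113,-0.008]]' 30; python3 -m crank '[[-1,0,0,0,0],[-1,0,0,0,0],[-1,0,0,-4,0],[-1,0,0,-10,0],[-1,0,0,-10,0]]'; python3 -m crank '[[-1,0,0,-20,0],[-1,0,0,-50,0],[-1,0,0,-80,0],[-1,0,0,-100,0],[-1,0,0,-100,0],[-1,0,0,-100,0]]'; python3 -c "
from h import *
go(667,107,213,np.radians(41.8))"
```

```text
time: 16.17
tool_pos: [0.4907, -0.1022, 0.2638]
tool_rot: [3.141, -0.0, 0.566]
contact_force: [0.2, 0.3, 0.1]
opening: 0.0497
grip_force: 0.0
time: 16.58
tool_pos: [0.4909, -0.1022, 0.2743]
tool_rot: [3.141, -0.001, 0.566]
contact_force: [1.0, -0.6, -3.7]
opening: 0.0401
grip_force: 30.0
time: 17.08
tool_pos: [0.4906, -0.1021, 0.3738]
tool_rot: [3.14, -0.001, 0.566]
contact_force: [-0.1, -1.6, -4.3]
opening: 0.0395
grip_force: 30.0
to (667, 107, 213, np.float64(0.7295476273336297)) dx 261.0 dy -81.9 dz 1.8 roll -0.164 | t 17.08 [ 490.6 -102.1  373.8] 0.566 open 0.0395 grip 30.0 F [-0.1 -1.6 -4.3]
```

```bash
python3 -m crank '[[-1,15,-5,0,-0.01],[-1,40,-13,0,-0.04],[-1,70,-22,0,-0.07],[-1,102,-32,0,-0.1],[-1,134,-42,0,-0.13],[-1,166,-52,0,-0.164],[-1,198,-62,0,-0.164],[-1,226,-71,0,-0.164],[-1,247,-77,0,-0.164],[-1,258,-81,0,-0.164],[-1,261,-82,0,-0.164],[-1,261,-82,0,-0.164]]'; python3 - <<'E'
from h import *
from cell import telemetry
telemetry.observe()
for n in("wrist","top","side"):
    p,d=vision.read_camera(n);c=vision.get_calibration(n);cv2.imwrite(f"pics/{n}7.png",p[...,::-1])
    W=cloud(p,d,c);q=p.astype(int); g=(q[...,0]>q[...,2]+60)
    for lo,hi,k in((.05,.062,~g),(.12,.20,g),(.235,.26,g)):
        m=k&(W[...,2]>lo)&(W[...,2]<hi)&(np.hypot(W[...,0]-.667,W[...,1]-.107)<.065)
        P=W[m].astype(np.float32)
        print(n,lo,len(P),cv2.minAreaRect(P[:,:2]*1000) if len(P)>5 else 0)
go(667,107,109,np.radians(41.8))
E
```

```text
time: 18.08
tool_pos: [0.667, 0.1076, 0.3704]
tool_rot: [-3.139, 0.004, 0.731]
contact_force: [-0.7, -0.3, -3.7]
opening: 0.0395
grip_force: 30.0
wrist 0.05 974 ((684.48681640625, 123.15049743652344), (48.34416198730469, 65.86775970458984), 41.66728210449219)
wrist 0.12 2169 ((668.7595825195312, 109.6878662109375), (61.54029083251953, 39.91051483154297), 41.901607513427734)
wrist 0.235 2289 ((669.7401123046875, 110.24623107910156), (19.147842407226562, 27.677576065063477), 40.214256286621094)
top 0.05 80 ((640.0252685546875, 76.69921875), (30.903217315673828, 70.96312713623047), 64.24918365478516)
top 0.12 0 0
top 0.235 0 0
side 0.05 162 ((665.5264282226562, 108.7764663696289), (94.72936248779297, 66.59121704101562), 41.80427551269531)
side 0.12 199 ((663.4758911132812, 125.75281524658203), (66.6410903930664, 27.00954246520996), 10.989975929260254)
side 0.235 0 0
to (667, 107, 109, np.float64(0.7295476273336297)) dx 0.9 dy -0.4 dz 104.5 roll -0.001 | t 18.23 [666.6 106.1 372.5] 0.729 open 0.0399 grip 30.0 F [ 0.3  0.  -4.4]
```

View pics/wrist7.png

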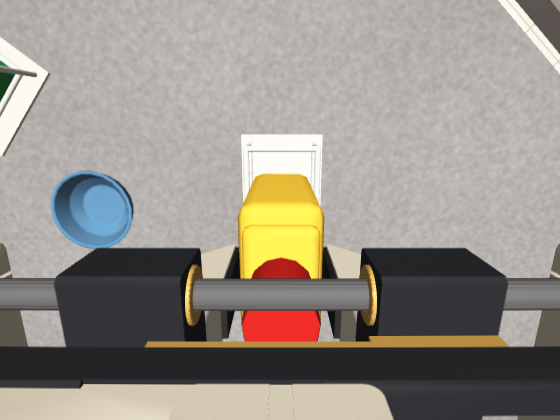

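The bottle is lined up over the oblong frame, whose far edge is at (282,145). The dip dish at (92,208) is clear. I'll lower it.

```bash
python3 -m crank '[[-1,1,0,15,0],[-1,1,0,35,0],[-1,1,0,58,0],[-1,1,0,78,0],[-1,1,0,90,0],[-1,1,0,96,0],[-1,1,0,98,0],[-1,1,0,98,0],[-1,1,0,98,0]]'; python3 -m crank '[[-1,0,0,1,0],[-1,0,0,2,0],[-1,0,0,3,0],[-1,0,0,3,0]]'; python3 -m crank '[[-1,0,0,0.5,0],[-1,0,0,1,0],[-1,0,0,1.5,0],[-1,0,0,1.5,0]]'
```

```text
time: 18.98
tool_pos: [0.6681, 0.1075, 0.2768]
tool_rot: [3.14, -0.002, 0.73]
contact_force: [0.0, -1.0, -3.5]
opening: 0.04
grip_force: 30.0
time: 19.32
tool_pos: [0.6677, 0.1077, 0.2725]
tool_rot: [3.141, 0.0, 0.73]
contact_force: [0.1, 0.1, -3.4]
opening: 0.0398
grip_force: 30.0
time: 19.65
tool_pos: [0.6677, 0.1076, 0.2707]
tool_rot: [-3.142, 0.0, 0.73]
contact_force: [0.6, -1.1, -4.2]
opening: 0.0399
grip_force: 30.0
```

```bash
python3 -m crank '[[-1,0,0,0.5,0],[-1,0,0,1,0],[-1,0,0,1.5,0],[-1,0,0,1.5,0]]';python3 -m crank '[[-1,0,0,0.5,0],[-1,0,0,1,0],[-1,0,0,1,0]]';python3 -m crank '[[-1,0,0,0.5,0],[-1,0,0,0.5,0],[-1,0,0,0.5,0]]'
```

```text
time: 19.98
tool_pos: [0.6677, 0.1077, 0.2692]
tool_rot: [-3.141, 0.0, 0.73]
contact_force: [0.8, 0.3, -3.6]
opening: 0.0394
grip_force: 30.0
time: 20.23
tool_pos: [0.6677, 0.1077, 0.2683]
tool_rot: [-3.142, 0.0, 0.73]
contact_force: [-0.0, 0.3, -3.6]
opening: 0.0398
grip_force: 30.0
time: 20.48
tool_pos: [0.6677, 0.1077, 0.2679]
tool_rot: [3.142, 0.0, 0.73]
contact_force: [-0.1, -0.2, -4.3]
opening: 0.0399
grip_force: 30.0
```

```bash
python3 -m crank '[[-1,0,0,0.5,0],[-1,0,0,1,0],[-1,0,0,1,0]]';python3 -m crank '[[-1,0,0,0.5,0],[-1,0,0,1,0],[-1,0,0,1,0]]'
```

```text
time: 20.73
tool_pos: [0.6678, 0.1077, 0.2676]
tool_rot: [3.141, -0.0, 0.73]
contact_force: [-2.4, -0.1, 1.5]
opening: 0.0395
grip_force: 30.0
time: 20.98
tool_pos: [0.6677, 0.1077, 0.2676]
tool_rot: [3.141, -0.001, 0.73]
contact_force: [-3.9, -0.3, 7.4]
opening: 0.0397
grip_force: 30.0
```

```bash
python3 -m crank '[[0.05,0,0,-1.5,0],[0.05,0,0,-1.5,0],[0.5,0,0,-1.5,0],[1,0,0,-1.5,0],[1,0,0,-1.5,0],[1,0,0,-20,0],[1,0,0,-50,0],[1,0,0,-80,0],[1,0,0,-95,0],[1,0,0,-100,0],[1,0,0,-100,0],[1,0,0,-100,0]]'; python3 - <<'E'
from h import *
for n in("wrist","side"):
    p,d=vision.read_camera(n);c=vision.get_calibration(n)
    W=cloud(p,d,c);q=p.astype(int); g=(q[...,0]>q[...,2]+60)
    for lo,hi,k in((.05,.062,~g),(.09,.107,g),(.104,.116,g),(.135,.15,g)):
        m=k&(W[...,2]>lo)&(W[...,2]<hi)&(np.hypot(W[...,0]-.667,W[...,1]-.107)<.065)
        P=W[m].astype(np.float32)
        print(n,lo,len(P),cv2.minAreaRect(P[:,:2]*1000) if len(P)>5 else 0,np.percentile(P[:,2],[5,50,95]) if len(P) else 0)
go(493.3,112.5,180,.73)
E
```

```text
time: 21.98
tool_pos: [0.6676, 0.1076, 0.3646]
tool_rot: [-3.141, 0.001, 0.73]
contact_force: [-1.2, 0.7, -0.2]
opening: 0.0914
grip_force: 0.0
wrist 0.05 1681 ((667.3073120117188, 109.08226776123047), (93.171142578125, 66.11692810058594), 41.801300048828125) [0.0535179  0.055169   0.05649997]
wrist 0.09 1460 ((668.1776123046875, 109.02491760253906), (66.53195190429688, 40.11696243286133), 41.78739547729492) [0.09333584 0.09827618 0.10634636]
wrist 0.104 1472 ((668.0076904296875, 108.90591430664062), (50.978492736816406, 34.05421447753906), 41.566246032714844) [0.10566669 0.1087085  0.1104798 ]
wrist 0.135 1541 ((667.5081787109375, 108.69279479980469), (27.173328399658203, 27.50234603881836), 63.01622009277344) [0.13955989 0.14202519 0.14306356]
side 0.05 199 ((664.7162475585938, 109.46546936035156), (96.74962615966797, 65.64230346679688), 38.9832878112793) [0.05144935 0.05623829 0.06002658]
side 0.09 167 ((664.6646118164062, 112.48539733886719), (67.52207946777344, 38.36955261230469), 35.80386734008789) [0.09116586 0.09887603 0.10564252]
side 0.104 148 ((666.4148559570312, 110.390380859375), (54.85787582397461, 32.96994400024414), 41.443729400634766) [0.10594975 0.11006266 0.11290679]
side 0.135 63 ((669.0411376953125, 112.57525634765625), (21.00409698486328, 21.197662353515625), 13.869123458862305) [0.13707201 0.14327031 0.14529647]
to (493.3, 112.5, 180, 0.73) dx -126.6 dy -119.8 dz 24.8 roll -0.000 | t 22.08 [667.5 107.6 363.8] 0.73 open 0.0917 grip 0.0 F [ 0.2  0.1 -0.2]
```

The bottle is upright in its holder. Now the brush.

```bash
python3 -m crank '[[1,-28,-27,0,0],[1,-56,-53,0,0],[1,-84,-80,5,0],[1,-110,-104,15,0],[1,-126.6,-119.8,25,0],[1,-126.6,-119.8,25,0],[1,-126.6,-119.8,25,0],[1,-126.6,-119.8,25,0]]'; python3 - <<'E'
from h import *
p,d=vision.read_camera("wrist");c=vision.get_calibration("wrist");cv2.imwrite("pics/w8.png",p[...,::-1])
W=cloud(p,d,c);r=np.hypot(W[...,0]-.4933,W[...,1]-.1125)<.045
for lo,hi in((.076,.09),(.03,.047)):
    P=W[r&(W[...,2]>lo)&(W[...,2]<hi)].astype(np.float32);print(lo,len(P),cv2.minEnclosingCircle(P[:,:2]*1000) if len(P)>5 else 0)
go(493.3,112.5,73,.73)
E
```

```text
time: 22.75
tool_pos: [0.4944, 0.1125, 0.3408]
tool_rot: [3.141, -0.001, 0.73]
contact_force: [0.6, 0.1, 0.4]
opening: 0.0917
grip_force: 0.0
0.076 1786 ((494.5950012207031, 114.37432861328125), 17.905113220214844)
0.03 2283 ((494.6870422363281, 114.67964935302734), 32.04467010498047)
to (493.3, 112.5, 73, 0.73) dx -1.1 dy -1.0 dz 108.9 roll -0.000 | t 22.80 [494.7 112.5 340.9] 0.73 open 0.0915 grip 0.0 F [-0.2 -0.2  0.2]
```

View pics/w8.png

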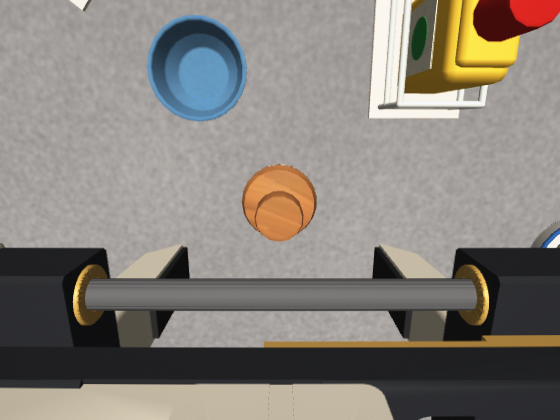

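The brush knob at (279,215) is centred between the fingers. The dip dish at (197,68) and the bottle holder are clear.

```bash
python3 -m crank '[[1,0,-1.2,35,0],[1,0,-1.2,70,0],[1,0,-1.2,98,0],[1,0,-1.2,109,0],[1,0,-1.2,109,0],[-1,0,-1.2,109,0],[-1,0,-1.2,109,0],[-1,0,-1.2,109,0],[-1,0,-1.2,109,0],[-1,0,-1.2,109,0],[-1,0,-1.2,109,0],[-1,0,-1.2,109,0]]' 15; python3 -m crank '[[-1,0,0,0,0],[-1,0,0,0,0],[-1,0,0,0,0],[-1,0,0,-5,0],[-1,0,0,-20,0],[-1,0,0,-50,0],[-1,0,0,-85,0],[-1,0,0,-115,0],[-1,0,0,-125,0],[-1,0,0,-125,0]]'; python3 -c "
from h import *
go(640.2,-148.6,198,.73)"
```

```text
time: 23.8
tool_pos: [0.4928, 0.1134, 0.2323]
tool_rot: [3.141, -0.001, 0.73]
contact_force: [-0.2, -0.9, -0.4]
opening: 0.0501
grip_force: 0.0
time: 24.63
tool_pos: [0.4932, 0.1135, 0.3603]
tool_rot: [3.138, -0.005, 0.73]
contact_force: [-0.4, -0.5, -0.0]
opening: 0.036
grip_force: 15.0
to (640.2, -148.6, 198, 0.73) dx -65.2 dy 293.4 dz 3.3 roll -0.000 | t 24.63 [493.2 113.5 360.3] 0.73 open 0.0360 grip 15.0 F [-0.4 -0.5 -0. ]
```

```bash
python3 -m crank '[[-1,-4,18,0,0],[-1,-11,48,0,0],[-1,-18,82,0,0],[-1,-26,116,0,0],[-1,-33,150,0,0],[-1,-41,184,0,0],[-1,-48,218,0,0],[-1,-55,248,0,0],[-1,-61,274,0,0],[-1,-64,288,0,0],[-1,-65.2,293.4,0,0],[-1,-65.2,293.4,0,0]]'; python3 - <<'E'
from h import *
for n in("wrist","top","side"):
    p,d=vision.read_camera(n);c=vision.get_calibration(n);cv2.imwrite(f"pics/{n}9.png",p[...,::-1])
    W=cloud(p,d,c);q=p.astype(int); g=(q[...,0]>q[...,2]+40)
    for lo,hi,k in((.011,.02,~g),(.145,.18,g)):
        m=k&(W[...,2]>lo)&(W[...,2]<hi)&(np.hypot(W[...,0]-.6402,W[...,1]+.1486)<.055)
        P=W[m].astype(np.float32)
        print(n,lo,len(P),cv2.minEnclosingCircle(P[:,:2]*1000) if len(P)>5 else 0)
go(640.2,-148.6,78.3,.73)
E
```

```text
time: 25.63
tool_pos: [0.6398, -0.1497, 0.355]
tool_rot: [-3.139, 0.001, 0.728]
contact_force: [-0.5, -0.1, -1.2]
opening: 0.0358
grip_force: 15.0
wrist 0.011 954 ((640.8389892578125, -145.8158416748047), 47.01277542114258)
wrist 0.145 5093 ((641.4038696289062, -146.06922912597656), 32.30044174194336)
top 0.011 0 0
top 0.145 0 0
side 0.011 131 ((640.8948364257812, -146.24282836914062), 48.4379768371582)
side 0.145 233 ((641.427978515625, -140.9171600341797), 31.669532775878906)
to (640.2, -148.6, 78.3, 0.73) dx -0.1 dy 1.3 dz 119.1 roll 0.001 | t 25.78 [ 639.4 -147.6  356.4] 0.731 open 0.0352 grip 15.0 F [-0.2 -0.1 -0.2]
```

View pics/wrist9.png

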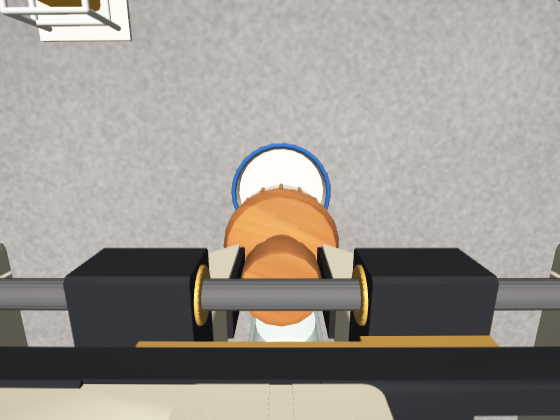

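The brush is centred over the dish, with the blue rim at (281,190). I'll lower it.

```bash
python3 -m crank '[[-1,0,0,20,0],[-1,0,0,45,0],[-1,0,0,72,0],[-1,0,0,94,0],[-1,0,0,106,0],[-1,0,0,111,0],[-1,0,0,113,0],[-1,0,0,113,0],[-1,0,0,113,0]]'; python3 -m crank '[[-1,0,0,1,0],[-1,0,0,2,0],[-1,0,0,3,0],[-1,0,0,3,0]]'; python3 -m crank '[[-1,0,0,0.5,0],[-1,0,0,1,0],[-1,0,0,1.5,0],[-1,0,0,1.5,0]]'
```

```text
time: 26.53
tool_pos: [0.6402, -0.1486, 0.2455]
tool_rot: [3.139, -0.001, 0.73]
contact_force: [0.5, -0.7, -0.5]
opening: 0.0357
grip_force: 15.0
time: 26.87
tool_pos: [0.6397, -0.1488, 0.241]
tool_rot: [3.141, -0.0, 0.73]
contact_force: [-0.1, -0.2, -1.3]
opening: 0.0359
grip_force: 15.0
time: 27.2
tool_pos: [0.6397, -0.1487, 0.2393]
tool_rot: [-3.141, 0.0, 0.73]
contact_force: [0.3, -0.1, -0.8]
opening: 0.0353
grip_force: 15.0
```

```bash
python3 -m crank '[[-1,0,0,0.5,0],[-1,0,0,1,0],[-1,0,0,1.5,0],[-1,0,0,1.5,0]]';python3 -m crank '[[-1,0,0,0.5,0],[-1,0,0,0.8,0],[-1,0,0,0.8,0]]';python3 -m crank '[[-1,0,0,0.5,0],[-1,0,0,0.5,0],[-1,0,0,0.5,0]]'
```

```text
time: 27.53
tool_pos: [0.6397, -0.1487, 0.2378]
tool_rot: [-3.142, 0.0, 0.73]
contact_force: [-0.7, -0.9, -0.2]
opening: 0.0355
grip_force: 15.0
time: 27.78
tool_pos: [0.6398, -0.1487, 0.2371]
tool_rot: [3.142, 0.0, 0.73]
contact_force: [-0.1, -0.1, -0.9]
opening: 0.0354
grip_force: 15.0
time: 28.03
tool_pos: [0.6398, -0.1487, 0.237]
tool_rot: [3.141, -0.0, 0.73]
contact_force: [-0.2, 0.2, 2.5]
opening: 0.0358
grip_force: 15.0
```

```bash
python3 -m crank '[[-0.05,0,0,0,0],[-0.05,0,0,0,0],[0.5,0,0,0,0],[1,0,0,0,0],[1,0,0,0,0],[1,0,0,-15,0],[1,0,0,-45,0],[1,0,0,-80,0],[1,0,0,-115,0],[1,0,0,-140,0],[1,0,0,-150,0],[1,0,0,-150,0]]'; python3 -m crank '[[1,-30,0,-30,0],[1,-60,0,-40,0],[1,-95,0,-40,0],[1,-130,0,-40,0],[1,-160,0,-40,0],[1,-160,0,-40,0],[1,-160,0,-40,0],[1,-160,0,-40,0]]'; python3 - <<'E'
from h import *
for n in("top","side","wrist"):
    p,d=vision.read_camera(n);cv2.imwrite(f"pics/{n}10.png",p[...,::-1])
    W=cloud(p,d,vision.get_calibration(n))
    for nm,x,y,lo,hi in(("knob",.640,-.1487,.08,.095),("dish",.640,-.1487,.011,.02),("mug",.532,-.2468,.075,.09),("dip",.530,.2335,.024,.034),("steel",.559,-.3797,.122,.138),("purple",.394,-.3935,.115,.13)):
        P=W[(W[...,2]>lo)&(W[...,2]<hi)&(np.hypot(W[...,0]-x,W[...,1]-y)<.055)].astype(np.float32)
        if len(P)>20: print(n,nm,len(P),cv2.minEnclosingCircle(P[:,:2]*1000))
E
```

```text
time: 29.03
tool_pos: [0.64, -0.1487, 0.3896]
tool_rot: [3.137, -0.003, 0.73]
contact_force: [0.7, -0.1, 0.7]
opening: 0.0917
grip_force: 0.0
time: 29.7
tool_pos: [0.5207, -0.2552, 0.4251]
tool_rot: [-3.139, 0.0, 0.729]
contact_force: [0.5, 0.2, 1.2]
opening: 0.0916
grip_force: 0.0
top knob 168 ((639.955322265625, -150.77825927734375), 17.4892635345459)
top dish 222 ((641.2877807617188, -150.30712890625), 46.90778350830078)
top mug 137 ((526.95361328125, -249.30850219726562), 45.40465545654297)
top dip 218 ((530.707763671875, 232.67864990234375), 40.33576202392578)
side knob 85 ((640.1810913085938, -148.04534912109375), 19.610855102539062)
side dish 124 ((638.1992797851562, -145.46275329589844), 46.954689025878906)
side mug 156 ((527.3654174804688, -246.53614807128906), 43.721073150634766)
side dip 193 ((528.3399658203125, 234.70013427734375), 41.06383514404297)
side steel 74 ((556.4073486328125, -378.554931640625), 32.56507873535156)
side purple 103 ((395.4393615722656, -391.2585144042969), 32.43452453613281)
wrist knob 1188 ((640.6167602539062, -148.10806274414062), 18.007516860961914)
wrist dish 989 ((640.6798706054688, -147.47520446777344), 47.204715728759766)
wrist mug 1164 ((530.6856689453125, -246.25428771972656), 42.55592346191406)
wrist steel 514 ((566.1693115234375, -377.3674011230469), 29.618745803833008)
```

View pics/side10.png

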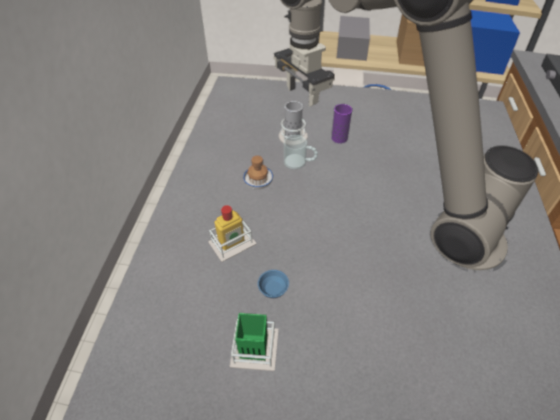

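View pics/wrist10.png

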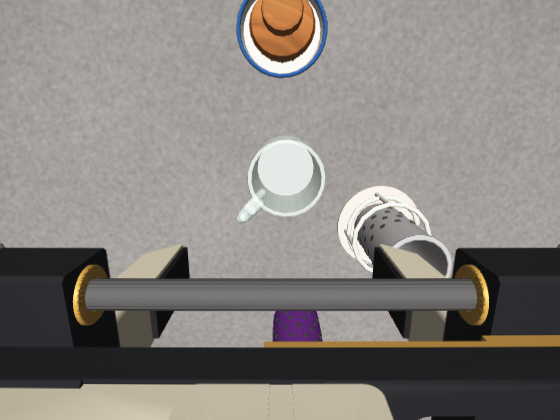

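The side view shows all four things upright in their holders: steel cup (293,120), brush (257,170), bottle (229,230) and green cup (252,335). The mug (295,150), dip dish (273,284) and purple cup (342,124) haven't moved, and the gripper touches nothing.

```bash
python3 -c "
from cell import ticket
print(ticket.hand_in())"
```

```text
the job is handed in; nothing more can be done
None
```

The job is handed in at about 30 s of the 109 s allowed: all four things were lowered in the order asked and stand upright in their holders, and the mug, dip dish and purple cup haven't moved.

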